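# Take the lithium cell out of a deep logger housing and snap its cover on

### The arm

A 6-joint arm with a two-finger parallel gripper is mounted at the origin on the work surface. World frame = base frame: x ahead of the robot, y to its left, z up, the work surface at z = 0. Lengths are in mm, angles in rad, forces in N, time in s.
With the tool pointing down it reaches from about 400 to 925 mm from the base axis. Payload 12.5 kg.
Tool frame: the origin (TCP) lies between the finger pads; the fingertips stand ahead of it and the grasp point (between the pads) lies 2 mm behind it (tip_extent is the z of the fingertips in the tool frame, in mm); z points along the fingers, x is the direction in which the jaws open and shut, and the axes are right-handed (so a half turn about z gives the same grasp; the last joint's range is limited). The gripper opens to 95 mm and grips with 3 to 60 N. Pads are 20 mm wide; open, the fingers measure 119 mm over their backs; the gripper's body (75 mm by 180 mm) begins 59 mm behind the grasp point.
Start: joints at [-1.303, 0.491, 1.559, -0, 1.092, -0.106], TCP at [228.246, -581.849, 231.661] pointing down, gripper open.
Joint ranges: [-3.1, 3.1], [-0.84, 2.19], [0.05, 2.79], [-1.13, 4.28], [0.06, 2.93], [-2.69, 2.69]. Speed limits (rad/s): [2.22, 2.22, 2.79, 3.14, 3.14, 3.14].

### API

Orientations are given as a unit quaternion [x, y, z, w].
In Python, from plant import * gives the robot as it stands. The module is installed in compiled form; this text tells all that it offers.
- The arm moves only by the tool send_rows, never from a script. Its argument "increments" is one flat list of numbers, 6 for each row, row after row: the shift along the tool's x, y, z in mm, then the turn, a rotation vector about the tool's x, y, z in degrees. In form: [tx, ty, tz, rx, ry, rz, tx, ty, tz, rx, ry, rz, ...]. A call has 1 to 12 rows; each row is the pose to reach, as a shift and turn from the pose commanded when the call began, along the tool's axes at that moment; what a row does not reach only later rows make up. A row lasts 1/10 s, in which the tool goes at most 50 mm and 8.59 degrees, less where a joint would pass 70% of its speed; a pose out of reach is approached as far as the arm can. A call with a gripper value outside its range is refused whole. "jaw" is the opening, from 0 (shut) to 1 (fully open), set as the call begins (left out, the last holds). The fingers move at their own pace and stop on an object; the grip force is fixed at half the most. Time passes only in rows, so rows that repeat a pose let the fingers close. It gives the time, the measured TCP pose, the force and the opening at its end, in the units of the state.
- read_state(): the state, without advancing time (a new reading comes with each control period).
- snapshot(name): name is "scene" or "top" or "wrist"; returns the picture (480x640x3 uint8, red, green, blue); there is no depth.
- get_calibration(name): a dict with "fx", "fy", "cx", "cy" (pixels), "k1" (the pictures are not rectified: a ray, as slopes to the right and down, at radius r is drawn at 1 + k1 r^2 times it, then the intrinsics apply), "R" (3x3) and "t" (3): a world point X has camera coordinates R X + t; the wrist camera has in their place "hand_eye" (4x4, takes a point from camera to tool coordinates, whose origin is the TCP and whose axes are the tool frame's). Camera axes: x right, y down, z forward; pixel columns grow to the right and rows downward; lengths in mm; the calibration is good to about 2 mm. A picture is of the moment at which its call begins: read the wrist's pose just before it. get_calibration takes no time and is no camera call.
- close_job(): hands the job in, once; it reports no verdict.
Trained networks look in the newest picture that a camera, given by its name, has taken for a name from the list of things; names that differ only in an ending like _2 or _b are one class to them, and where a whole thing is asked for, a point or a joint stands for the part that bears it (a point fixed in the world has none). Each returns a list of dicts, best first, with "score" (0 to 1); they miss things now and then, are a little off and sometimes report something else, mostly with a low value. They report only what shows in the picture. A call takes as long as a camera call. They do not tell look-alikes from the thing itself.
- cut_out(camera, query): "region" (480x640 bool, what is visible of it) and "at" ([row, column] in pixels, amid what is visible of it).
The state is a dict: "time_s": time; "q": joint angles; "joint_velocities": joint speeds; "joint_torque": joint torques, N m; "tcp_pos": TCP position; "eef_rot": TCP orientation; "wrist_force": force on the tool from outside, world axes, zero at the start; "ft_torque": the same for the moment, N m; "width": finger opening in mm.
Only numpy, scipy, OpenCV 4.12 (cv2) and the standard library are available. Lean on these libraries where they do the work, as an engineer would, in place of code of your own. Each camera call takes 0.05 s, during which the arm holds its last target.

### The job

This data logger is being shipped without its lithium cell: reach down into the tall grey housing, lift the cell out and stand it upright in the black cell tray with the two others. Then set the cover on the housing, skirt down into the mouth, and press it down at each corner until all four clips have snapped over it. Do not bang into the housing, and leave the other cells and the circuit board as they are.

Things in the scene. Friction and masses are not known exactly. Their poses are not given: they have to be found in the camera images.
- housing_mouth (a point): centre of the housing's mouth, at rim level, 96 mm above the table; axes as the housing's. The mouth is 70 mm (x) by 48 mm (y) in a collar 4 mm thick; below it the inside is 106 x 78 mm down to the floor (a green circuit board) 80 mm below the rim. On the floor, under the mouth's centre, is a round cup 8 mm tall, inner diameter 31 mm. Grip the cell along the housing's x, where there is most room
- cell_mid (a point): the cell to be taken out: lithium cell, blue cylinder with a white band and a steel button on top, 26 mm diameter, 50 mm tall (button included, 2 mm), 55 g; the point is its centre, 25 mm above its foot, z along its length. It stands upright and loose in the cup on the housing's floor, its top 30 mm below the rim
- tray: black open cell tray, fixed on the table, 170 mm long (x) by 80 mm wide (y), walls 15 mm high and 4 mm thick; origin under its centre, on the table; inner floor 4 mm above the table. Two cells stand at its -x end (x about -60 mm, y about +-18 mm); the rest of the tray is empty
- spare_a_mid (a point): a cell already in the tray, to be left standing: lithium cell, blue cylinder with a white band and a steel button on top, 26 mm diameter, 50 mm tall (button included, 2 mm), 55 g; the point is its centre, 25 mm above its foot, z along its length
- spare_b_mid (a point): the second cell already in the tray: lithium cell, blue cylinder with a white band and a steel button on top, 26 mm diameter, 50 mm tall (button included, 2 mm), 55 g; the point is its centre, 25 mm above its foot, z along its length
- cover_rib (a point): centre of the loose off-white cover's grip rib, half-way up it, 9 mm above the top of the cover's plate. The rib, upright in the middle of the plate, is 40 mm long (x), 20 mm wide (y) and 18 mm tall: grip it across its width. Axes as the cover's
- corner_1 (a point): press point 1 on the top face of the cover's plate, near a corner, at cover x = +42 mm, y = +25 mm (a round mark of 18 mm); 5 mm above the rim when that corner is home
- corner_2 (a point): press point 2 on the top face of the cover's plate, near a corner, at cover x = -42 mm, y = +25 mm (a round mark of 18 mm); 5 mm above the rim when that corner is home
- corner_3 (a point): press point 3 on the top face of the cover's plate, near a corner, at cover x = -42 mm, y = -25 mm (a round mark of 18 mm); 5 mm above the rim when that corner is home
- corner_4 (a point): press point 4 on the top face of the cover's plate, near a corner, at cover x = +42 mm, y = -25 mm (a round mark of 18 mm); 5 mm above the rim when that corner is home
- clip_1 (a joint): sprung snap clip 1: dark tongue 16 mm wide just outside the housing's long side at housing x = +40, y = +45 mm; its sloping nose overhangs the rim's edge by 3 mm, its top, flared 5 mm outwards to guide the cover, 18 mm above the rim. 0 at rest, about 0.1 rad when the cover's edge pushes it out, back near 0 once snapped over the plate. Some 10 to 20 N at a corner of the cover works it
- clip_2 (a joint): sprung snap clip 2: dark tongue 16 mm wide just outside the housing's long side at housing x = -40, y = +45 mm; its sloping nose overhangs the rim's edge by 3 mm, its top, flared 5 mm outwards to guide the cover, 18 mm above the rim. 0 at rest, about 0.1 rad when the cover's edge pushes it out, back near 0 once snapped over the plate. Some 10 to 20 N at a corner of the cover works it
- clip_3 (a joint): sprung snap clip 3: dark tongue 16 mm wide just outside the housing's long side at housing x = -40, y = -45 mm; its sloping nose overhangs the rim's edge by 3 mm, its top, flared 5 mm outwards to guide the cover, 18 mm above the rim. 0 at rest, about 0.1 rad when the cover's edge pushes it out, back near 0 once snapped over the plate. Some 10 to 20 N at a corner of the cover works it
- clip_4 (a joint): sprung snap clip 4: dark tongue 16 mm wide just outside the housing's long side at housing x = +40, y = -45 mm; its sloping nose overhangs the rim's edge by 3 mm, its top, flared 5 mm outwards to guide the cover, 18 mm above the rim. 0 at rest, about 0.1 rad when the cover's edge pushes it out, back near 0 once snapped over the plate. Some 10 to 20 N at a corner of the cover works it
- board_at (a point): a loose green populated circuit board on the table, 75 x 110 mm, about 18 mm tall at most, to be left alone; the point is its centre, on its underside
- housing: logger housing: grey plastic box, 112 mm long (x) by 84 mm wide (y), rim 96 mm above the table; origin on the table under its centre. It is fixed, clamped in an aluminium nest (base plate 170 x 120 x 12 mm, clamp knob out to x = +101 mm at 30 mm height, end blocks 42 mm high)
- cell: the same cell to be taken out; origin at the centre of its foot
- cover: cover, lying rib up; origin at the centre of the skirt's foot. From below: hollow skirt 15 mm tall, outside 65 (x) x 43 (y) mm, tapering to 57 x 35 mm at its foot, that enters the mouth; plate 112 (x) x 84 (y) x 5 mm; rib. 90 g. It goes on with its x along the housing's x, either way round. Set on the clips, its plate's underside rests about 10 mm above the rim; fully home it lies on the rim
There are look-alikes about, which are no part of the job. What is meant by the cover is not yellow, and is the larger of those in its own colour.

How it is judged:
By the outcome, as a careful person would: the job done as asked, in the order asked, and still so for the second after the job is handed in, with the robot touching nothing.
It also fails if it takes over 72 s, if anything falls off the work surface, if the arm or the gripper's body presses on something with over 40 N, if the wrist force passes 120 N, or if a joint passes its speed limit or range.

## Working session

There is one attempt and no reset: what is moved stays moved. The work goes in short steps, Python scripts to look and compute and a tool call to move; the robot and the scene stay as the last step left them, time stands still between calls to the robot, and variables do not carry over. Pictures are saved under pics/ and viewed, and the job is handed in when it is done.

Besides the shell and the picture viewer there is one more tool, called after ">>>" as a command line: name --argument value ..., lists and objects as JSON in quotes. send_rows: Moves the arm, as the interface text tells. Its arguments: {"type":"object","properties":{"increments":{"type":"array"},"jaw":{"type":"number"}},"required":["increments"]}

```bash
mkdir -p pics && ls
python3 - <<'E'
from plant import *
import cv2,numpy as np
s=read_state();print({k:np.round(v,3) for k,v in s.items()})
for n in ["scene","top","wrist"]:
    c=get_calibration(n);print(n,{k:np.round(v,4).tolist() for k,v in c.items()})
for n in ["scene","top"]:
    im=snapshot(n);cv2.imwrite(f"pics/{n}0.png",im[:,:,::-1])
E
```

```text
pics
{'time_s': np.float64(0.0), 'q': array([-1.303,  0.492,  1.559, -0.   ,  1.092, -0.106]), 'joint_velocities': array([0.003, 0.001, 0.   , 0.   , 0.   , 0.001]), 'joint_torque': array([-0.0000e+00, -6.1265e+01, -2.5818e+01,  6.9000e-02,  4.8000e-02,
       -0.0000e+00]), 'tcp_pos': array([ 228.177, -581.617,  231.057]), 'eef_rot': array([ 0.826, -0.563, -0.   , -0.   ]), 'wrist_force': array([-0.404, -0.785,  0.307]), 'ft_torque': array([-0.007,  0.055, -0.019]), 'width': np.float64(95.254)}
scene {'fx': 489.1394, 'fy': 489.1394, 'cx': 321.3426, 'cy': 240.1704, 'k1': -0.0115, 'R': [[0.5507, 0.8346, -0.013], [0.4721, -0.3243, -0.8197], [-0.6883, 0.4453, -0.5726]], 't': [-317.0864, -189.3088, 1514.0898]}
top {'fx': 558.659, 'fy': 558.659, 'cx': 319.4329, 'cy': 237.2082, 'k1': -0.0844, 'R': [[0.02, -0.9998, -0.0045], [-0.9878, -0.0191, -0.1546], [0.1545, 0.0076, -0.988]], 't': [21.5238, 576.1534, 1106.2693]}
wrist {'fx': 336.6305, 'fy': 336.6305, 'cx': 324.1921, 'cy': 244.3023, 'k1': -0.0474, 'hand_eye': [[1.0, 0.0009, 0.0, -1.0883], [-0.0008, 0.97, 0.2431, -66.7609], [0.0002, -0.2431, 0.97, -153.7822], [0.0, 0.0, 0.0, 1.0]]}
```

View pics/scene0.png

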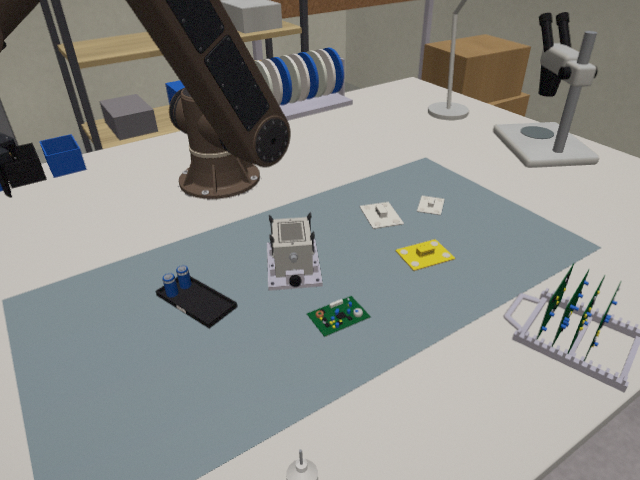

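View pics/top0.png

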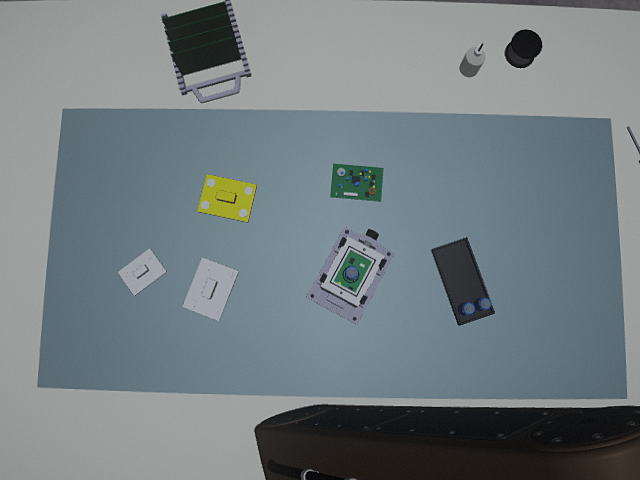

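The top view shows three cover candidates: yellow at (227,198), a small white one at (142,271) and a larger white one at (210,288). I choose the larger white one. The housing is at (352,272) and the tray at (463,281). I'll measure these next.

```bash
cat > h.py <<'E'
from plant import *
import cv2,numpy as np
from scipy.spatial.transform import Rotation as Rot
from scipy.optimize import least_squares
def cam(n,s=None):
    c=get_calibration(n)
    K=np.array([[c['fx'],0,c['cx']],[0,c['fy'],c['cy']],[0,0,1.]])
    if n=='wrist':
        T=np.eye(4);T[:3,:3]=Rot.from_quat(s['eef_rot']).as_matrix();T[:3,3]=s['tcp_pos']
        M=np.linalg.inv(T@np.array(c['hand_eye']));R,t=M[:3,:3],M[:3,3]
    else: R,t=np.array(c['R']),np.array(c['t'])
    return K,np.array([c['k1'],0,0,0,0.]),R,t
def proj(C,X):
    K,d,R,t=C;return cv2.projectPoints(np.atleast_2d(np.array(X,float)),cv2.Rodrigues(R)[0],t,K,d)[0].reshape(-1,2)
def unproj(C,px,z):  # px (u,v)
    K,d,R,t=C;px=np.array(px,float).reshape(-1,1,2)
    n=cv2.undistortPoints(px,K,d).reshape(-1,2);r=np.c_[n,np.ones(len(n))]@R; o=-R.T@t
    z=np.broadcast_to(z,len(r));return o+r*((z-o[2])/r[:,2])[:,None]
def pose2(x,y,yaw,P):
    c,s=np.cos(yaw),np.sin(yaw);P=np.array(P,float);return np.c_[x+c*P[:,0]-s*P[:,1],y+s*P[:,0]+c*P[:,1],P[:,2]]
def fit_rect(C,mask,z):
    m=mask.astype(np.uint8);cs,_=cv2.findContours(m,cv2.RETR_EXTERNAL,cv2.CHAIN_APPROX_NONE)
    c=max(cs,key=cv2.contourArea).reshape(-1,2);W=unproj(C,c,z)[:,:2].astype(np.float32)
    return cv2.minAreaRect(W)
E
python3 - <<'E'
from h import *
C=cam('top');im=snapshot('top')
for q,z in [('cover',20),('housing',96),('tray',15),('cell',54),('board_at',5),('clip_1',100)]:
    for d in cut_out('top',q)[:6]:
        a=d['at'];print(q,round(d['score'],2),np.round(a,1),np.round(unproj(C,[a[1],a[0]],z)[0],1),d['region'].sum(),[np.round(v,1) for v in fit_rect(C,d['region'],z)])
cv2.imwrite('pics/crop1.png',cv2.resize(im[200:340,100:300,::-1],None,fx=4,fy=4,interpolation=cv2.INTER_CUBIC))
cv2.imwrite('pics/crop2.png',cv2.resize(im[210:340,300:500,::-1],None,fx=4,fy=4,interpolation=cv2.INTER_CUBIC))
E
```

```text
cover 0.9 [290.9 210.2] [461.9 258.4  20. ] 2112 [array([466.6, 258.9]), array([ 84.8, 112.4]), np.float64(70.9)]
cover 0.74 [202.7 227.2] [650.2 231.3  20. ] 2049 [array([660.5, 233.2]), array([114. ,  85.8]), np.float64(78.4)]
cover 0.64 [270.2 141.1] [501.9 407.5  20. ] 1208 [array([498.9, 406.9]), array([68.8, 86.3]), np.float64(39.4)]
cover 0.39 [272.5 323.5] [505.2  23.1  20. ] 38 [array([494.7,  24.9]), array([14.6, 10.4]), np.float64(1.1)]
cover 0.26 [263.2 376.9] [526.8 -88.2  20. ] 47 [array([525.9, -98.4]), array([10.3, 21. ]), np.float64(45.8)]
housing 0.7 [278.  356.1] [488.6 -40.5  96. ] 4614 [array([503.1, -33.1]), array([113.8, 177.2]), np.float64(62.7)]
housing 0.5 [299.3 362.7] [447.6 -53.8  96. ] 42 [array([447.2, -54.3]), array([13.6, 11.6]), np.float64(0.6)]
tray 0.75 [275.8 459.2] [ 503.9 -262.3   15. ] 2856 [array([ 492.9, -269.1]), array([171.9,  85.9]), np.float64(20.1)]
cell 0.67 [272.9 350.6] [502.3 -31.8  54. ] 146 [array([501.1, -32.6]), array([26.4, 24.3]), np.float64(0.8)]
board_at 0.89 [184.2 355.1] [699.6 -41.8   5. ] 1790 [array([704.4, -45. ]), array([113.5,  79.2]), np.float64(86.2)]
clip_1 0.63 [262.2 377.3] [519.9 -81.3 100. ] 34 [array([517.1, -91. ]), array([ 8.2, 15.3]), np.float64(45.8)]
clip_1 0.59 [244.6 341.6] [553.2 -11.2 100. ] 33 [array([558.3, -12.6]), array([ 8.7, 14.8]), np.float64(57.4)]
clip_1 0.57 [274.8 323.5] [493.3  23.  100. ] 43 [array([486.5,  24.7]), array([ 9.5, 17.4]), np.float64(64.6)]
clip_1 0.36 [302.3 481.5] [ 445.3 -284.3  100. ] 168 [array([ 442.1, -285.4]), array([23.2, 31.5]), np.float64(0.8)]
```

View pics/crop1.png

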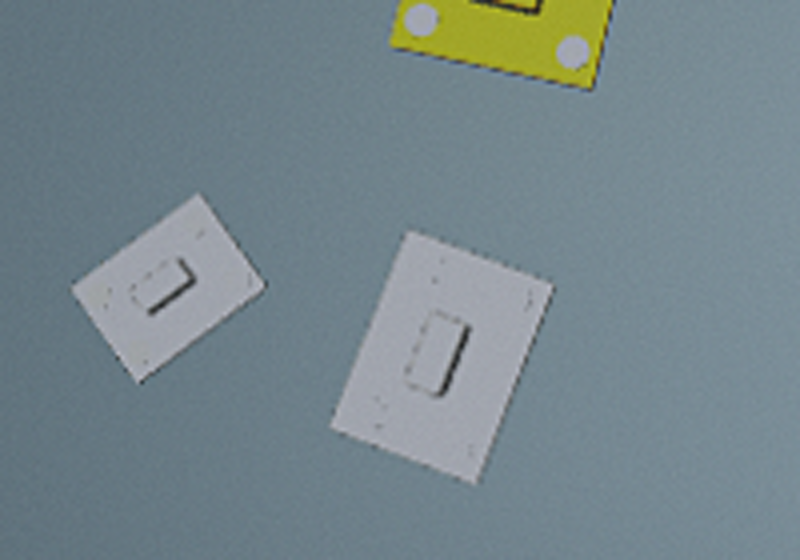

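View pics/crop2.png

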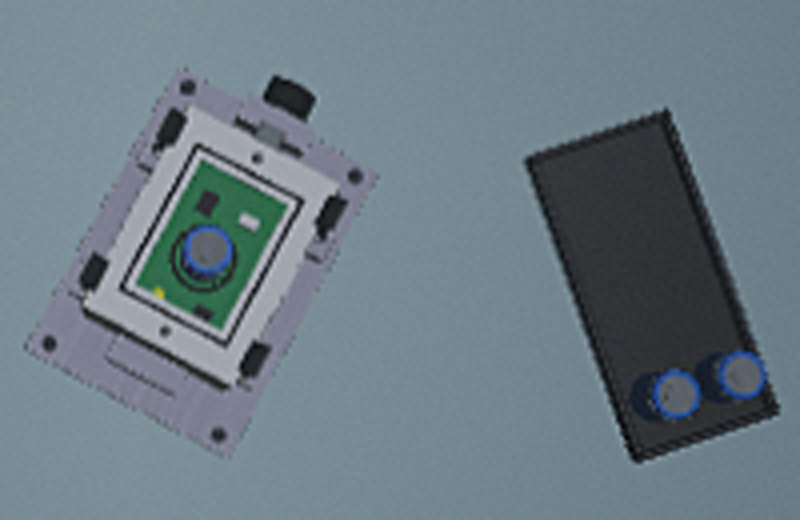

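The crops confirm the choice: the larger white cover, at crop (440,357), has a centred rib and measures 84.8 x 112.4 mm. The housing knob points up and right, and the tray's cells are at its bottom end. Next I'll fit coarse poses.

View pics/w0.png

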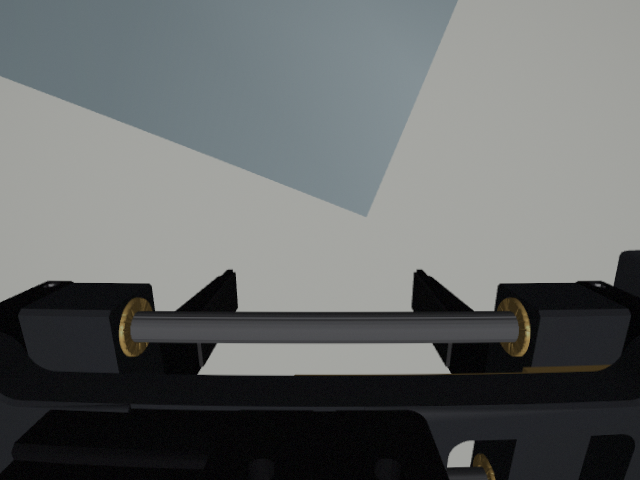

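```bash
python3 -c "
from plant import *
print(tip_extent() if callable(tip_extent) else tip_extent)"
```

```text
17.0
```

>>> send_rows --increments '[-30,-34,-5,0,0,-4,-65,-72,-10,0,0,-10,-100,-111,-15,0,0,-16,-134,-149,-20,0,0,-22,-168,-187,-25,0,0,-28,-202,-224,-28,0,0,-34,-236,-262,-28,0,0,-40,-270,-300,-28,0,0,-41.3,-304,-338,-28,0,0,-41.3,-338,-375,-28,0,0,-41.3,-372,-413,-28,0,0,-41.3,-400,-444,-28,0,0,-41.3]' --jaw 0.38

```text
time_s: 1.7
tcp_pos: [494.7, -48.3, 259.9]
eef_rot: [0.972, -0.236, 0.0, 0.0]
wrist_force: [1.1, -0.1, 0.1]
width: 36.2
```

Run:
```python
from h import *
s=read_state();im=snapshot('wrist');cv2.imwrite('pics/w1.png',im[:,:,::-1])
C=cam('wrist',s)
np.save('w1.npy',im);np.savez('w1s.npz',p=s['tcp_pos'],q=s['eef_rot'])
print(s['tcp_pos'],s['eef_rot'])
h=pose2(502.4,-33.7,np.radians(-27.3),[(x,y,96) for x,y in [(35,24),(-35,24),(-35,-24),(35,-24),(56,42),(-56,42),(-56,-42),(56,-42),(0,0)]])
print(np.round(proj(C,h),0).tolist())
for d in cut_out('wrist','cell')[:3]: print(d['score'],d['at'],d['region'].sum())
```

```text
[494.65235579 -48.2657659  259.94749574] [ 9.71791735e-01 -2.35840319e-01  4.05906271e-04  5.32881891e-05]
[[363.0, 190.0], [289.0, 190.0], [290.0, 240.0], [362.0, 240.0], [387.0, 171.0], [266.0, 171.0], [269.0, 258.0], [383.0, 258.0], [326.0, 216.0]]
0.67 [207.0, 326.8] 507
```

View pics/w1.png

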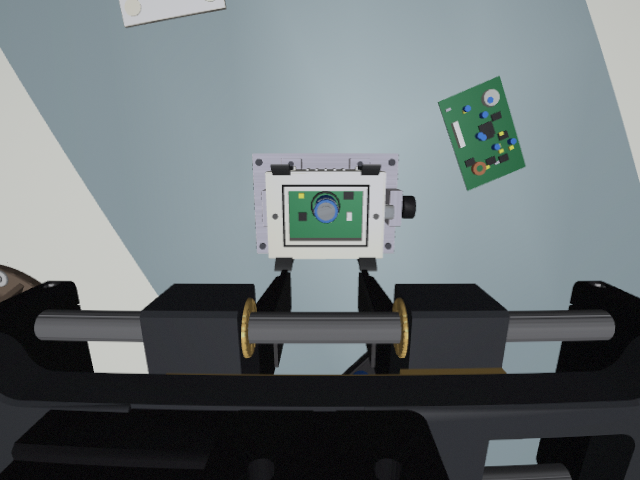

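Run:
```python
from h import *
im=np.load('w1.npy');z=np.load('w1s.npz');s={'tcp_pos':z['p'],'eef_rot':z['q']};C=cam('wrist',s)
crop=cv2.resize(im[145:275,245:425,::-1],None,fx=4,fy=4,interpolation=cv2.INTER_CUBIC)
o=crop.copy()
def poly(P):
    u=(proj(C,P)-[245,145]+.5)*4-.5;cv2.polylines(o,[np.round(u*16).astype(int)],True,(0,0,255),1,cv2.LINE_AA,4)
H=(502.4,-33.7,np.radians(-27.3))
poly(pose2(*H,[(56*a,42*b,96) for a,b in [(1,1),(-1,1),(-1,-1),(1,-1)]]))
poly(pose2(*H,[(35*a,24*b,96) for a,b in [(1,1),(-1,1),(-1,-1),(1,-1)]]))
poly(pose2(*H,[(39*a,28*b,96) for a,b in [(1,1),(-1,1),(-1,-1),(1,-1)]]))
poly(pose2(*H,[(13*np.cos(t),13*np.sin(t),64) for t in np.linspace(0,6.2,40)]))
cv2.imwrite('pics/w1o.png',o)
```

```text
(no output)
```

View pics/w1o.png

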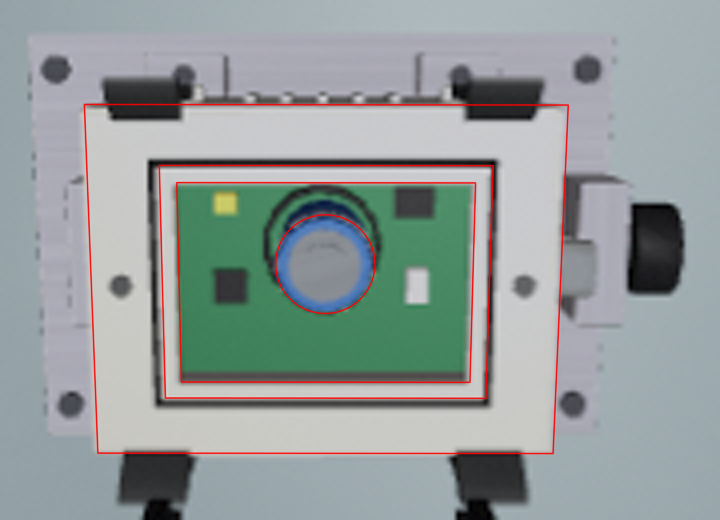

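The overlay matches the image within about 1 mm: rim corners at crop (84,104) and (553,453), cell ring at (325,264). Descending.

>>> send_rows --increments '[0,-8,20,0,0,0,0.2,-16.5,45,0,0,0,0.2,-16.5,75,0,0,0,0.2,-16.5,105,0,0,0,0.2,-16.5,125,0,0,0,0.2,-16.5,130,0,0,0,0.2,-16.5,130,0,0,0]'

```text
time_s: 2.5
tcp_pos: [501.6, -36.1, 129.4]
eef_rot: [0.972, -0.236, -0.0, 0.0]
wrist_force: [-0.1, -0.0, 1.0]
width: 36.1
```

Run:
```python
from h import *
cv2.imwrite('pics/w2.png',snapshot('wrist')[:,:,::-1])
s=read_state();print(s['tcp_pos'],s['eef_rot'],s['joint_velocities'])
cv2.imwrite('pics/w2.png',snapshot('wrist')[:,:,::-1])
s=read_state();print(s['tcp_pos'],s['eef_rot'],s['joint_velocities'])
```

```text
[502.0397832  -36.11057131 130.18897952] [ 9.71757144e-01 -2.35983024e-01  2.51705205e-04  5.06572722e-05] [ 0.00262772 -0.01719405 -0.00792872 -0.00011472  0.00249793  0.00135007]
[502.22556515 -36.08507344 130.56687857] [ 9.71761438e-01 -2.35964429e-01  7.02831445e-04  3.60200540e-05] [ 0.00316701 -0.00928869 -0.00151106  0.0004677  -0.00152244 -0.00135167]
```

View pics/w2.png

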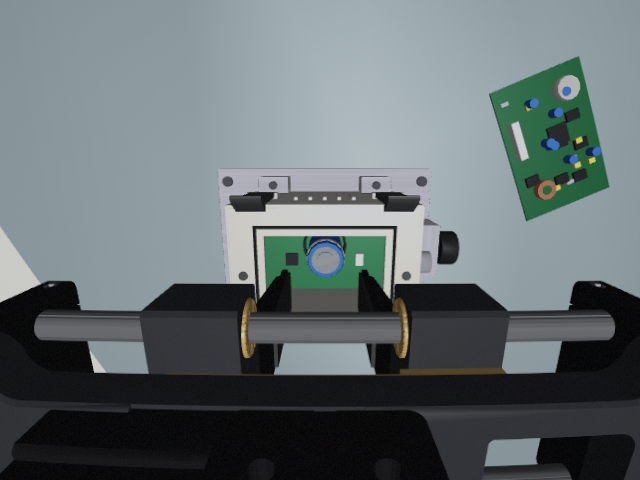

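The fingers are centred on the cell at (325,262), with a 2.4 mm y residual to correct. Now into the mouth.

>>> send_rows --increments '[-0.5,-1.2,2,0,0,0,-0.9,-2.2,8,0,0,0,-0.9,-2.2,18,0,0,0,-0.9,-2.2,30,0,0,0,-0.9,-2.2,42,0,0,0,-0.9,-2.2,54,0,0,0,-0.9,-2.2,64,0,0,0,-0.9,-2.2,70,0,0,0,-0.9,-2.2,72.5,0,0,0,-0.9,-2.2,72.5,0,0,0,-0.9,-2.2,72.5,0,0,0]'

```text
time_s: 3.7
tcp_pos: [502.2, -33.4, 57.4]
eef_rot: [0.972, -0.236, 0.0, 0.0]
wrist_force: [0.1, -0.1, 0.3]
width: 36.3
```

>>> send_rows --increments '[0,0,0,0,0,0,0,0,0,0,0,0,0,0,0,0,0,0,0,0,0,0,0,0,0,0,0,0,0,0]' --jaw 0

```text
time_s: 4.2
tcp_pos: [502.2, -33.4, 57.4]
eef_rot: [0.972, -0.236, 0.0, 0.0]
wrist_force: [-0.0, 0.5, 6.3]
width: 25.6
```

>>> send_rows --increments '[0,0,-3,0,0,0,0,0,-10,0,0,0,0,0,-22,0,0,0,0,0,-36,0,0,0,0,0,-50,0,0,0,0,0,-65,0,0,0,0,0,-80,0,0,0,0,0,-95,0,0,0,0,0,-110,0,0,0,0,0,-122,0,0,0,0,0,-130,0,0,0,0,0,-130,0,0,0]'

```text
time_s: 5.4
tcp_pos: [502.3, -33.4, 188.2]
eef_rot: [0.972, -0.236, 0.001, 0.0]
wrist_force: [-0.3, -0.7, -1.0]
width: 25.5
```

Run:
```python
from h import *
cv2.imwrite('pics/s3.png',snapshot('scene')[:,:,::-1][150:360,120:440].repeat(2,0).repeat(2,1))
s=read_state();print(s['tcp_pos'],s['eef_rot'],s['width'])
```

```text
[501.9791884  -33.37626038 187.43797099] [ 9.71795908e-01 -2.35823212e-01  3.52825193e-04  4.76795103e-05] 25.40706447359089
```

View pics/s3.png

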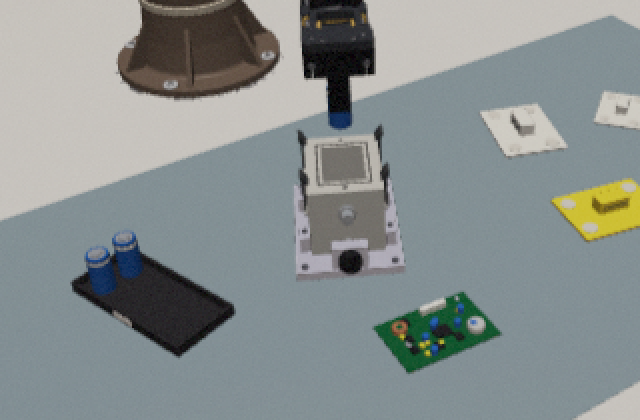

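The cell is held, at crop (340,118). Moving over the tray.

>>> send_rows --increments '[2,4,0,0,0,0,8,14,0,0,0,0,18,33,0,0,0,0,32,59,0,0,0,0,46,85,0,0,0,0,60,111,0,0,0,0,74,137,0,0,0,0,88,162,0,0,0,0,99,182,20,0,0,0,107,196,40,0,0,0,110.5,202.8,60,0,0,0,110.5,202.8,75,0,0,0]'

```text
time_s: 6.65
tcp_pos: [506.4, -266.1, 110.2]
eef_rot: [0.972, -0.237, -0.001, -0.0]
wrist_force: [-0.3, -0.9, -0.2]
width: 25.0
```

>>> send_rows --increments '[0,0,10,0,0,0,0,0,25,0,0,0,0,0,35,0,0,0,0,0,40,0,0,0,0,0,40,0,0,0,0,0,40,0,0,0]'

```text
time_s: 7.25
tcp_pos: [507.5, -264.4, 72.5]
eef_rot: [0.972, -0.236, 0.0, 0.0]
wrist_force: [0.4, 1.1, -0.8]
width: 25.3
```

Run:
```python
from h import *
im=snapshot('top');cv2.imwrite('pics/t4.png',im[220:340,400:520,::-1].repeat(4,0).repeat(4,1))
s=read_state();print(s['time_s'],s['tcp_pos'],s['eef_rot'],s['width'],s['wrist_force'])
```

```text
7.3 [ 507.48497608 -264.41480752   72.6982914 ] [ 9.71804098e-01 -2.35789268e-01  4.20133465e-04  1.99782287e-04] 25.476050015447584 [ 0.02373404 -1.1458894  -1.11577336]
```

View pics/t4.png

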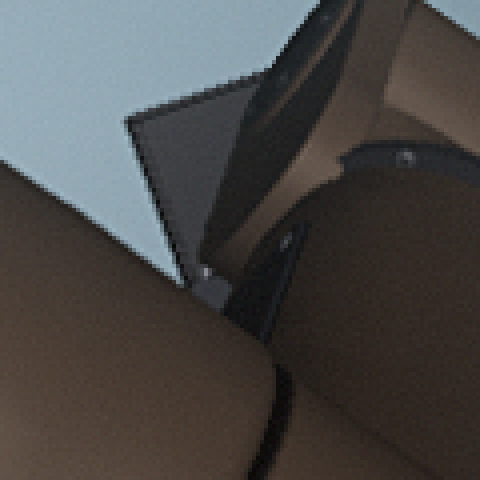

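The arm blocks the top view, but the pose agrees with the target. Lowering gently.

>>> send_rows --increments '[0,0,5,0,0,0,0,0,14,0,0,0,0,0,20,0,0,0,0,0,23,0,0,0,0,0,25,0,0,0,0,0,26,0,0,0,0,0,26.5,0,0,0,0,0,26.5,0,0,0,0,0,26.5,0,0,0]'

```text
time_s: 8.2
tcp_pos: [507.3, -264.3, 45.8]
eef_rot: [0.972, -0.236, 0.0, 0.0]
wrist_force: [-0.1, 1.0, -0.2]
width: 25.4
```

>>> send_rows --increments '[0,0,0.5,0,0,0,0,0,0.5,0,0,0]'

```text
time_s: 8.4
tcp_pos: [507.4, -264.4, 45.5]
eef_rot: [0.972, -0.236, 0.0, 0.0]
wrist_force: [0.0, 0.3, 3.8]
width: 25.3
```

Run:
```python
from h import *
im=snapshot('scene');cv2.imwrite('pics/s5.png',im[230:340,130:260,::-1].repeat(5,0).repeat(5,1))
s=read_state();print(s['time_s'],s['tcp_pos'],s['wrist_force'])
```

```text
8.45 [ 507.36527797 -264.32906336   45.45782763] [-1.0264369   0.69158676  3.95705809]
```

View pics/s5.png

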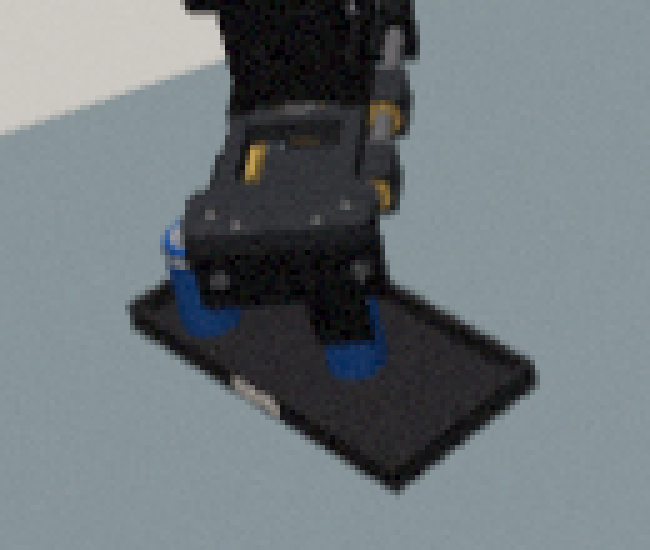

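The cell rests on the tray floor at crop (355,360), with 4 N of contact force. Releasing.

>>> send_rows --increments '[0,0,0,0,0,0,0,0,0,0,0,0,0,0,0,0,0,0,0,0,0,0,0,0]' --jaw 0.4

```text
time_s: 8.85
tcp_pos: [507.2, -264.3, 45.0]
eef_rot: [0.972, -0.236, -0.0, 0.0]
wrist_force: [0.0, 0.2, 0.5]
width: 37.8
```

>>> send_rows --increments '[0,0,-3,0,0,0,0,0,-10,0,0,0,0,0,-20,0,0,0,0,0,-35,0,0,0,0,0,-55,0,0,0,0,0,-80,0,0,0,0,0,-110,0,0,0,0,0,-140,0,0,0,0,0,-165,0,0,0]'

```text
time_s: 9.75
tcp_pos: [507.2, -264.2, 212.8]
eef_rot: [0.972, -0.236, 0.001, 0.0]
wrist_force: [0.1, -0.0, -0.4]
width: 38.2
```

Run:
```python
from h import *
im=snapshot('scene');cv2.imwrite('pics/s6.png',im[230:340,130:260,::-1].repeat(5,0).repeat(5,1))
s=read_state();print(s['time_s'],s['tcp_pos'],s['eef_rot'],s['q'],s['wrist_force'])
```

```text
9.8 [ 508.32425499 -264.90871962  216.46090508] [ 0.97180415 -0.23576373  0.00325051  0.00126454] [-5.95596566e-01  4.31097980e-01  1.71099032e+00 -1.11791909e-04
  9.92529342e-01 -1.19524080e-01] [-0.1589855  -0.37390332  3.129973  ]
```

View pics/s6.png

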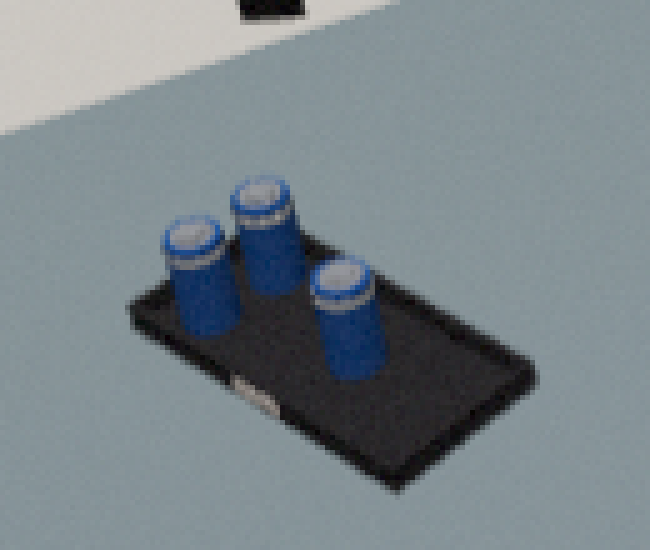

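All three cells stand upright, at crop (355,320), (205,275) and (265,235). On to the cover.

>>> send_rows --increments '[-12,-20,0,0,0,-6,-35,-57,0,0,0,-14,-60,-97,0,0,0,-22,-85,-137,0,0,0,-30,-110,-178,0,0,0,-38,-135,-218,0,0,0,-46,-160,-258,0,0,0,-54,-185,-298,0,0,0,-62,-210,-338,0,0,0,-70,-233,-375,0,0,0,-78,-252,-406,0,0,0,-86,-266,-428,0,0,0,-92]' --jaw 0.42

```text
time_s: 11.0
tcp_pos: [466.4, 240.3, 210.8]
eef_rot: [0.843, 0.538, 0.0, 0.0]
wrist_force: [0.3, -0.4, 0.2]
width: 40.0
```

>>> send_rows --increments '[4,18,0,0,0,-4,6,20,0,0,0,-6.6,6,20,0,0,0,-6.6,6,20,0,0,0,-6.6]'

```text
time_s: 11.4
tcp_pos: [487.4, 234.8, 210.5]
eef_rot: [0.813, 0.582, 0.0, 0.0]
wrist_force: [-0.3, 0.1, 0.5]
width: 39.9
```

Run:
```python
from h import *
s=read_state();im=snapshot('wrist');C=cam('wrist',s)
np.save('w7.npy',im);np.savez('w7s.npz',p=s['tcp_pos'],q=s['eef_rot'])
print(s['time_s'],s['tcp_pos'],s['eef_rot'],s['q'])
cv2.imwrite('pics/w7.png',im[:,:,::-1])
for d in cut_out('wrist','cover')[:3]:
    print(d['score'],d['at'],d['region'].sum(),fit_rect(C,d['region'],20))
```

```text
11.4 [487.39123243 234.83172327 210.46402237] [8.12960167e-01 5.82319293e-01 7.69258337e-05 5.67210802e-05] [ 3.26911684e-01  3.96190223e-01  1.79083683e+00 -7.82771193e-05
  9.54385438e-01 -9.16200443e-01]
0.86 [201.9, 339.9] 8995 ((465.37213134765625, 258.9417419433594), (85.51641845703125, 111.62556457519531), 71.26834106445312)
0.6 [358.9, 346.6] 1613 ((642.0728149414062, 213.41769409179688), (68.13671112060547, 41.00144958496094), 71.10881042480469)
0.59 [185.8, 485.1] 5014 ((496.8526306152344, 405.4051208496094), (64.40654754638672, 84.30316925048828), 38.86231231689453)
```

View pics/w7.png

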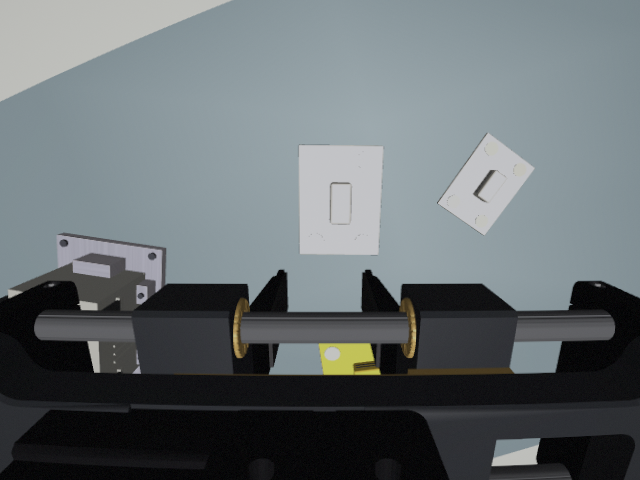

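Run:
```python
from h import *
im=np.load('w7.npy');z=np.load('w7s.npz');s={'tcp_pos':z['p'],'eef_rot':z['q']};C=cam('wrist',s)
o=cv2.resize(im[135:265,270:410,::-1],None,fx=4,fy=4,interpolation=cv2.INTER_CUBIC)
def poly(P):
    u=(proj(C,P)-[270,135]+.5)*4-.5;cv2.polylines(o,[np.round(u*16).astype(int)],True,(0,0,255),1,cv2.LINE_AA,4)
H=(465.6,258.8,np.radians(-18.75));S=[(1,1),(-1,1),(-1,-1),(1,-1)]
poly(pose2(*H,[(56*a,42*b,20) for a,b in S]))
poly(pose2(*H,[(20*a,10*b,38) for a,b in S]))
cv2.imwrite('pics/w7o.png',o)
R=Rot.from_quat(z['q']).as_matrix()
print('tool delta',R.T@(np.array([465.6,258.8,38])-z['p']),'yaw',np.degrees(np.arctan2(R[1,0],R[0,0])))
```

```text
tool delta [ 15.67049786 -28.37659393 172.45979104] yaw 71.22767109876429
```

View pics/w7o.png

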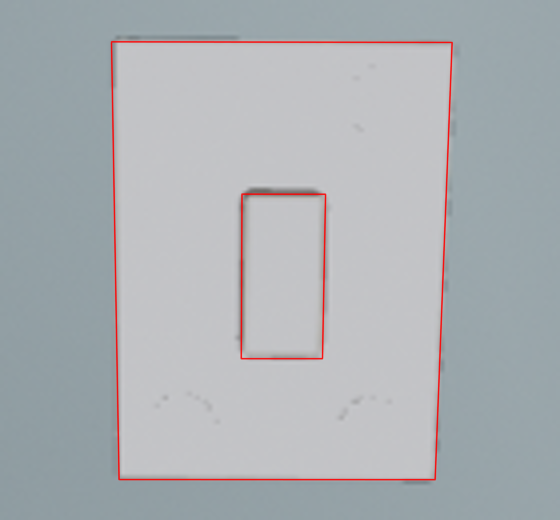

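The plate and rib outlines coincide. Descending over the rib.

>>> send_rows --increments '[6,-10,15,0,0,0,15.7,-28.4,45,0,0,0,15.7,-28.4,85,0,0,0,15.7,-28.4,115,0,0,0,15.7,-28.4,135,0,0,0,15.7,-28.4,145,0,0,0,15.7,-28.4,145,0,0,0,15.7,-28.4,145,0,0,0]'

```text
time_s: 12.3
tcp_pos: [466.1, 259.0, 65.9]
eef_rot: [0.813, 0.583, 0.0, 0.0]
wrist_force: [0.0, -0.5, 0.4]
width: 39.9
```

>>> send_rows --increments '[-0.2,0.5,8,0,0,0,-0.2,0.5,17,0,0,0,-0.2,0.5,23,0,0,0,-0.2,0.5,26,0,0,0,-0.2,0.5,26.5,0,0,0,-0.2,0.5,26.5,0,0,0]'

```text
time_s: 12.9
tcp_pos: [466.2, 258.6, 38.5]
eef_rot: [0.813, 0.583, -0.0, 0.0]
wrist_force: [-0.7, 0.0, -0.0]
width: 40.1
```

>>> send_rows --increments '[0,0,0,0,0,0,0,0,0,0,0,0,0,0,0,0,0,0,0,0,0,0,0,0,0,0,0,0,0,0,0,0,0,0,0,0]' --jaw 0

```text
time_s: 13.5
tcp_pos: [466.3, 258.6, 38.8]
eef_rot: [0.812, 0.583, 0.0, 0.0]
wrist_force: [-0.2, -0.6, 3.7]
width: 19.9
```

Gripped at 19.9 mm. Lifting.

>>> send_rows --increments '[0,0,-2,0,0,0,0,0,-8,0,0,0,0,0,-20,0,0,0,0,0,-38,0,0,0,0,0,-58,0,0,0,0,0,-78,0,0,0,0,0,-98,0,0,0,0,0,-118,0,0,0,0,0,-134,0,0,0,0,0,-146,0,0,0,0,0,-150,0,0,0,0,0,-150,0,0,0]'

```text
time_s: 14.7
tcp_pos: [466.2, 258.6, 189.0]
eef_rot: [0.813, 0.583, 0.0, 0.0]
wrist_force: [-0.7, 0.1, -0.4]
width: 19.9
```

Run:
```python
from h import *
im=snapshot('scene');cv2.imwrite('pics/s8.png',im[120:330,200:480,::-1].repeat(2,0).repeat(2,1))
s=read_state();R=Rot.from_quat(s['eef_rot']).as_matrix();y=np.degrees(np.arctan2(R[1,0],R[0,0]))
print(s['time_s'],s['tcp_pos'],y,s['width'],s['wrist_force'],s['ft_torque'])
cv2.imwrite('pics/w8.png',snapshot('wrist')[:,:,::-1])
print('delta',R.T@(np.array([502.3,-33.6,188])-s['tcp_pos']))
```

```text
14.75 [466.04670252 258.47759227 188.4356789 ] 71.31359266218026 19.53502658875522 [-0.35832279 -0.5608836  -0.55555004] [ 0.07951378 -0.18872435 -0.01654999]
delta [-265.06587772  127.92053932    0.47685225]
```

View pics/w8.png

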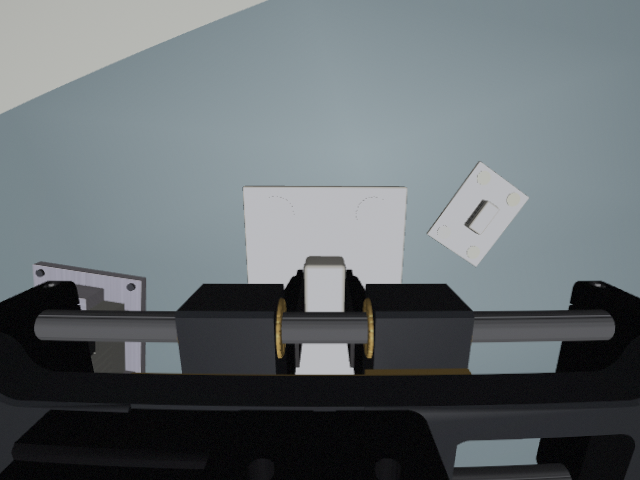

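View pics/s8.png

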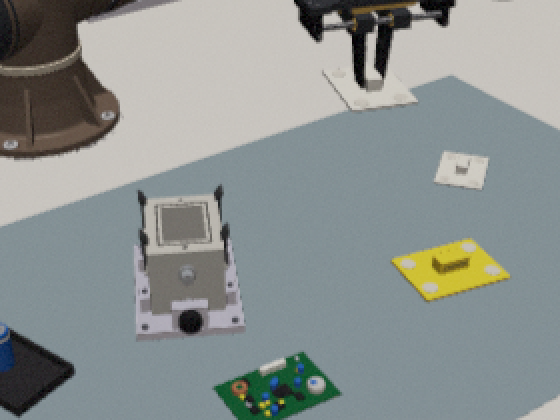

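Run:
```python
from h import *
s=read_state();s['tcp_pos']=np.zeros(3);s['eef_rot']=[0,0,0,1];C=cam('wrist',s)
for dy in (0,-.6,-1.5): print(dy,proj(C,[(-42,-56+dy,18.8),(42,-56+dy,18.8),(-10,-20+dy,.8),(10,-20+dy,.8)]).round(1).tolist())
```

```text
0 [[241.5, 187.7], [406.5, 187.8], [303.1, 266.1], [344.7, 266.1]]
-0.6 [[241.4, 186.5], [406.5, 186.7], [303.1, 264.9], [344.7, 264.9]]
-1.5 [[241.3, 184.7], [406.6, 184.9], [303.1, 263.1], [344.7, 263.2]]
```

>>> send_rows --increments '[-5,2.4,0,0,0,0.5,-18,8.7,0,0,0,1.5,-40,19.3,0,0,0,2.5,-66,31.9,0,0,0,3.5,-93,44.9,0,0,0,4.5,-120,57.9,0,0,0,5.5,-147,70.9,0,0,0,6.5,-174,84,0,0,0,7.5,-200,96.5,0,0,0,8.6,-224,108.1,0,0,0,8.6,-244,117.7,0,0,0,8.6,-258,124.5,0,0,0,8.6]'

```text
time_s: 16.0
tcp_pos: [501.1, -28.1, 188.3]
eef_rot: [0.855, 0.519, -0.0, -0.0]
wrist_force: [0.3, 0.3, -0.8]
width: 19.9
```

>>> send_rows --increments '[-6,4.8,0,0,0,0,-7,5,0,0,0,0,-7,5,0,0,0,0,-7,5,0,0,0,0]'

```text
time_s: 16.4
tcp_pos: [502.5, -33.7, 188.6]
eef_rot: [0.854, 0.521, -0.0, -0.0]
wrist_force: [-0.0, -0.8, -1.5]
width: 19.7
```

Run:
```python
from h import *
s=read_state();R=Rot.from_quat(s['eef_rot']).as_matrix();y=np.degrees(np.arctan2(R[1,0],R[0,0]))
print(s['time_s'],s['tcp_pos'],y,s['width'],s['wrist_force'],s['ft_torque'])
cv2.imwrite('pics/w9.png',snapshot('wrist')[:,:,::-1])
im=snapshot('scene');cv2.imwrite('pics/s9.png',im[130:300,220:370,::-1].repeat(4,0).repeat(4,1)[:600])
print('delta',R.T@(np.array([502.3,-33.6,188])-s['tcp_pos']))
```

```text
16.4 [502.5321751  -33.70525158 188.56893236] 62.74605506942287 19.686522226700244 [-0.01277564 -0.84919781 -1.45946294] [ 0.08749306 -0.16587022  0.04913201]
delta [-0.01270305 -0.25450021  0.56897758]
```

View pics/w9.png

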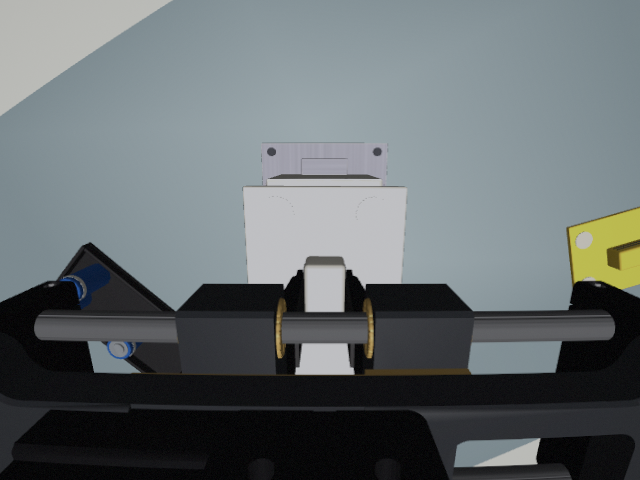

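View pics/s9.png

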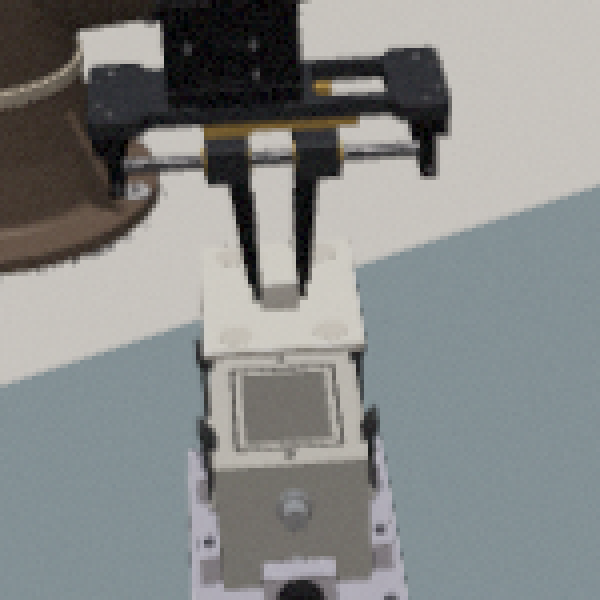

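Cover and housing line up: both have their mid-column at 325, and the cover edge at row 186 matches the prediction. Lowering.

>>> send_rows --increments '[0,0.2,4,0,0,0,0,0.3,12,0,0,0,0,0.3,22,0,0,0,0,0.3,32,0,0,0,0,0.3,40,0,0,0,0,0.3,45,0,0,0,0,0.3,48,0,0,0,0,0.3,48,0,0,0]'

```text
time_s: 17.3
tcp_pos: [503.0, -34.4, 140.3]
eef_rot: [0.854, 0.52, -0.0, -0.0]
wrist_force: [-0.5, 0.3, -0.3]
width: 19.9
```

Run:
```python
from h import *
s=read_state();R=Rot.from_quat(s['eef_rot']).as_matrix();y=np.degrees(np.arctan2(R[1,0],R[0,0]))
print(s['time_s'],s['tcp_pos'],y,s['wrist_force'])
im=snapshot('scene');cv2.imwrite('pics/s10.png',im[180:300,240:360,::-1].repeat(5,0).repeat(5,1)[:600])
```

```text
17.3 [502.96139702 -34.38285926 140.27542668] 62.71325052890397 [-0.54276826  0.34484667 -0.31957753]
```

View pics/s10.png

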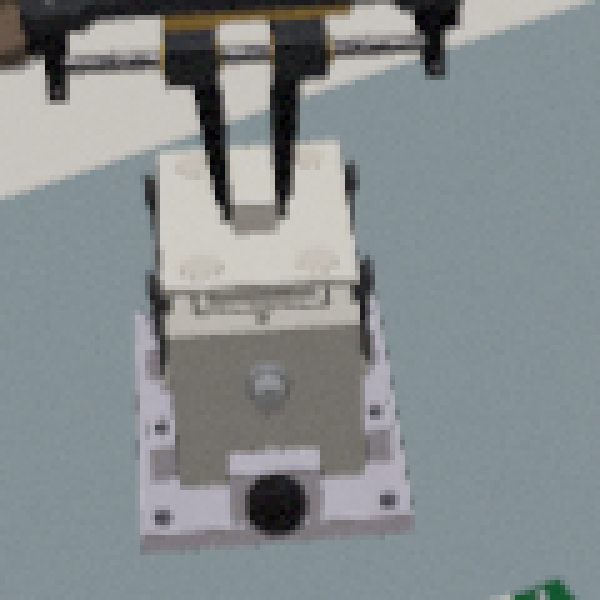

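>>> send_rows --increments '[0.3,-0.3,2,0,0,0,0.3,-0.3,4,0,0,0,0.3,-0.3,6,0,0,0,0.3,-0.3,7.5,0,0,0,0.3,-0.3,8.5,0,0,0,0.3,-0.3,8.5,0,0,0,0.3,-0.3,8.5,0,0,0]'

```text
time_s: 18.05
tcp_pos: [502.9, -34.0, 132.1]
eef_rot: [0.854, 0.52, -0.0, 0.0]
wrist_force: [0.0, 0.3, -0.7]
width: 19.6
```

>>> send_rows --increments '[0,0,1,0,0,0,0,0,2,0,0,0,0,0,2,0,0,0,0,0,2,0,0,0]'

```text
time_s: 18.45
tcp_pos: [503.2, -34.1, 130.6]
eef_rot: [0.854, 0.52, 0.0, 0.0]
wrist_force: [-1.4, 0.2, 4.8]
width: 20.0
```

Contact came at the expected height: 4.8 N with the plate resting on the clips. Releasing and checking.

>>> send_rows --increments '[0,0,0,0,0,0,0,0,0,0,0,0,0,0,0,0,0,0,0,0,0,0,0,0]' --jaw 0.42

```text
time_s: 18.85
tcp_pos: [502.8, -34.0, 130.0]
eef_rot: [0.854, 0.52, -0.0, -0.0]
wrist_force: [0.2, 0.2, 0.2]
width: 39.6
```

>>> send_rows --increments '[0,0,-3,0,0,0,0,0,-12,0,0,0,0,0,-25,0,0,0,0,0,-45,0,0,0,0,0,-70,0,0,0,0,0,-90,0,0,0,0,0,-100,0,0,0,0,0,-100,0,0,0]'

```text
time_s: 19.65
tcp_pos: [503.2, -34.0, 231.5]
eef_rot: [0.854, 0.52, 0.001, 0.001]
wrist_force: [0.5, -1.0, 0.2]
width: 39.7
```

Run:
```python
from h import *
s=read_state();R=Rot.from_quat(s['eef_rot']).as_matrix();y=np.degrees(np.arctan2(R[1,0],R[0,0]))
print(s['time_s'],s['tcp_pos'],y,s['wrist_force'])
im=snapshot('scene');cv2.imwrite('pics/s11.png',im[180:300,240:360,::-1].repeat(5,0).repeat(5,1)[:600])
C=cam('wrist',s);im=snapshot('wrist')
H=(502.3,-33.6,np.radians(-27.3));S=[(1,1),(-1,1),(-1,-1),(1,-1)]
o=im[:,:,::-1].copy()[130:280,200:440];o=cv2.resize(o,None,fx=3.3,fy=3.3,interpolation=cv2.INTER_CUBIC)
for P in [[(56*a,42*b,111) for a,b in S],[(20*a,10*b,129) for a,b in S]]:
    u=(proj(C,pose2(*H,P))-[200,130]+.5)*3.3;cv2.polylines(o,[np.round(u*16).astype(int)],True,(0,0,255),1,cv2.LINE_AA,4)
cv2.imwrite('pics/w11.png',o)
```

```text
19.65 [503.21813291 -34.03634405 231.4652277 ] 62.71852966728822 [ 0.48121892 -1.03112886  0.15587329]
```

View pics/s11.png

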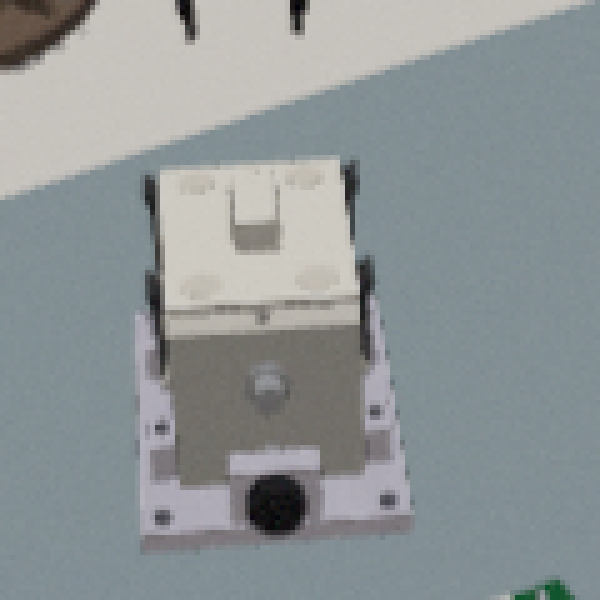

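View pics/w11.png

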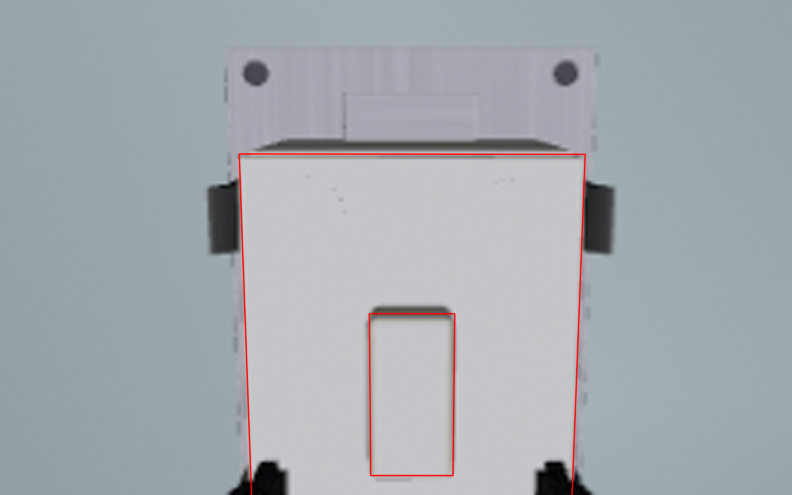

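The cover sits evenly on the four clips, with its outline matching the prediction. Next I close the jaws, turn 90° so the fingers clear the rib and clips, and go above corner 1.

>>> send_rows --increments '[3,4,0,0,0,8,6,8,0,0,0,16,9,14,0,0,0,24.5,12,20,0,0,0,33,15,26,5,0,0,41.5,18,32,15,0,0,50,21,36,25,0,0,58.5,24,40,35,0,0,67,25.2,41.3,45,0,0,75.5,25.2,41.3,55,0,0,84,25.2,41.3,65,0,0,90,25.2,41.3,75,0,0,90]' --jaw 0

```text
time_s: 20.95
tcp_pos: [550.7, -30.5, 153.5]
eef_rot: [0.972, -0.237, -0.001, 0.0]
wrist_force: [0.2, 0.2, -0.8]
width: 0.3
```

>>> send_rows --increments '[0,0,0,0,0,0,0,0,0,0,0,0]'

```text
time_s: 21.15
tcp_pos: [551.0, -30.5, 154.7]
eef_rot: [0.972, -0.235, -0.0, 0.0]
wrist_force: [-0.9, 0.5, 0.9]
width: 0.0
```

Run:
```python
from h import *
s=read_state();R=Rot.from_quat(s['eef_rot']).as_matrix();y=np.degrees(np.arctan2(R[1,0],R[0,0]))
print(s['time_s'],s['tcp_pos'],y,s['wrist_force'],s['width'])
for n,c in enumerate([(42,25),(-42,25),(-42,-25),(42,-25)]):
    print(n+1,R.T@(pose2(502.3,-33.6,np.radians(-27.3),[(*c,128)])[0]-s['tcp_pos']))
```

```text
21.15 [551.03881076 -30.52061053 154.74569273] -27.146278179699713 [-0.89118944  0.51341864  0.85493319] 0.04087462168143733
1 [ 0.12310249  0.08218333 26.74563137]
2 [-83.87656896  -0.1432055   26.81192859]
3 [-84.01071635  49.85661197  26.82796793]
4 [-1.10448983e-02  5.00820008e+01  2.67616707e+01]
```

>>> send_rows --increments '[0,0,8,0,0,0,0,0,17,0,0,0,0,0,23,0,0,0,0,0,26,0,0,0,0,0,28,0,0,0,0,0,30,0,0,0,0,0,31,0,0,0,0,0,32,0,0,0]'

```text
time_s: 21.95
tcp_pos: [551.3, -30.5, 123.2]
eef_rot: [0.972, -0.236, 0.0, 0.0]
wrist_force: [-0.4, -0.1, 1.6]
width: 0.4
```

>>> send_rows --increments '[0,0,1,0,0,0,0,0,2,0,0,0,0,0,3,0,0,0,0,0,4,0,0,0,0,0,4,0,0,0]'

```text
time_s: 22.45
tcp_pos: [551.5, -30.5, 121.0]
eef_rot: [0.972, -0.236, 0.001, 0.0]
wrist_force: [-5.9, 2.7, 24.2]
width: 0.1
```

>>> send_rows --increments '[0,0,0.7,0,0,0,0,0,1.3,0,0,0,0,0,1.3,0,0,0]'

```text
time_s: 22.75
tcp_pos: [551.5, -30.5, 120.5]
eef_rot: [0.972, -0.236, 0.001, 0.0]
wrist_force: [-8.7, 1.7, 35.7]
width: 0.4
```

Run:
```python
from h import *
s=read_state();print(s['tcp_pos'],s['wrist_force'],s['ft_torque'])
im=snapshot('scene');cv2.imwrite('pics/s12.png',cv2.resize(im[190:300,240:350,::-1],None,fx=5.4,fy=5.4,interpolation=cv2.INTER_CUBIC))
```

```text
[551.48483649 -30.5333468  120.54533195] [-8.68960044  1.67697609 35.71172174] [-0.08876411  1.85006752 -0.06675803]
```

View pics/s12.png

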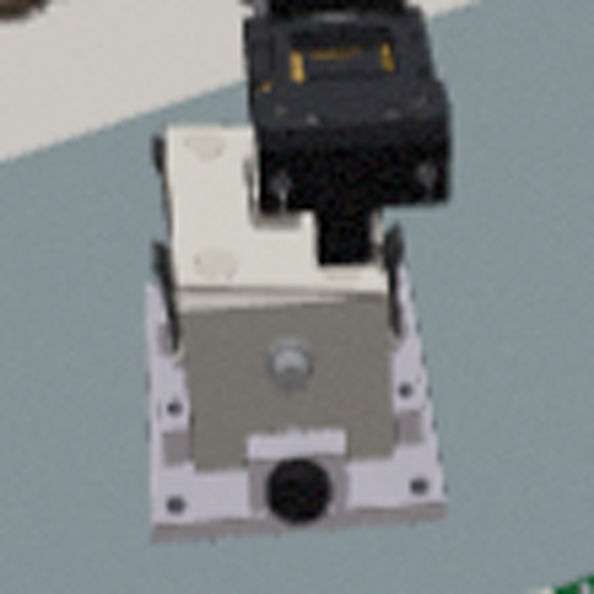

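Corner 1's edge is down, with no gap on the right side near crop (370,293). The remaining tilt accounts for the ~2 mm. Next is corner 4.

>>> send_rows --increments '[0,0,-4,0,0,0,0,0,-14,0,0,0,0,12,-24,0,0,0,0,32,-24,0,0,0,-0.3,46,-24,0,0,0,-0.3,50,-20,0,0,0,-0.3,50,-14,0,0,0,-0.3,50,-10,0,0,0,-0.3,50,-8,0,0,0,-0.3,50,-6,0,0,0,-0.3,50,-4,0,0,0]'

```text
time_s: 23.9
tcp_pos: [528.2, -74.6, 121.8]
eef_rot: [0.972, -0.235, 0.0, 0.0]
wrist_force: [-4.0, -2.2, 7.4]
width: 0.4
```

>>> send_rows --increments '[0,0,1,0,0,0,0,0,2,0,0,0,0,0,2,0,0,0]'

```text
time_s: 24.2
tcp_pos: [527.9, -74.5, 120.1]
eef_rot: [0.972, -0.235, -0.0, 0.0]
wrist_force: [-3.3, -2.8, 10.8]
width: 0.3
```

>>> send_rows --increments '[0,0,1,0,0,0,0,0,1.5,0,0,0,0,0,2,0,0,0,0,0,2,0,0,0]'

```text
time_s: 24.6
tcp_pos: [528.1, -74.6, 119.5]
eef_rot: [0.972, -0.235, 0.001, 0.0]
wrist_force: [-8.5, -1.7, 29.8]
width: 0.5
```

>>> send_rows --increments '[0,0,-4,0,0,0,0,0,-14,0,0,0,-12,0,-24,0,0,0,-36,0,-24,0,0,0,-60,0,-24,0,0,0,-76,0,-24,0,0,0,-83,0,-22,0,0,0,-84,0,-16,0,0,0,-84,0,-12,0,0,0,-84,0,-9,0,0,0,-84,0,-7,0,0,0,-84,0,-5,0,0,0]'

```text
time_s: 25.8
tcp_pos: [453.9, -36.5, 122.5]
eef_rot: [0.972, -0.236, 0.0, 0.0]
wrist_force: [1.4, 0.6, 0.6]
width: 0.2
```

>>> send_rows --increments '[0,0,1,0,0,0,0,0,2,0,0,0,0,0,3,0,0,0]'

```text
time_s: 26.1
tcp_pos: [453.4, -36.4, 119.6]
eef_rot: [0.972, -0.236, -0.0, 0.0]
wrist_force: [0.2, -0.0, 2.8]
width: 0.5
```

>>> send_rows --increments '[0,0,1,0,0,0,0,0,2,0,0,0,0,0,3,0,0,0,0,0,3,0,0,0]'

```text
time_s: 26.5
tcp_pos: [453.4, -36.4, 118.2]
eef_rot: [0.972, -0.236, 0.001, 0.0]
wrist_force: [-6.7, 0.5, 25.4]
width: 0.2
```

Corner 3 is home: tip at 101.2 mm with 25 N. Now corner 2.

>>> send_rows --increments '[0,0,-4,0,0,0,0,0,-14,0,0,0,0,-12,-22,0,0,0,0,-32,-22,0,0,0,0,-46,-22,0,0,0,0,-50,-20,0,0,0,0,-50,-14,0,0,0,0,-50,-10,0,0,0,0,-50,-7,0,0,0,0,-50,-5,0,0,0,0,-50,-3,0,0,0]'

```text
time_s: 27.6
tcp_pos: [476.1, 7.8, 119.6]
eef_rot: [0.972, -0.236, -0.0, 0.0]
wrist_force: [1.1, -0.3, 0.9]
width: 0.8
```

>>> send_rows --increments '[0,0,1,0,0,0,0,0,2,0,0,0,0,0,3,0,0,0,0,0,3,0,0,0]'

```text
time_s: 28.0
tcp_pos: [476.2, 8.0, 118.2]
eef_rot: [0.972, -0.236, 0.001, 0.0]
wrist_force: [-6.4, -1.5, 22.4]
width: 0.5
```

Corner 2 is home too. I'll lift and inspect before deciding on a second pass over corners 1 and 4.

>>> send_rows --increments '[0,0,-4,0,0,0,0,0,-14,0,0,0,0,0,-34,0,0,0,0,-20,-60,0,0,0,0,-50,-90,0,0,0,0,-90,-110,0,0,0,0,-110,-112,0,0,0,0,-110,-112,0,0,0]'

```text
time_s: 28.8
tcp_pos: [527.5, 107.7, 229.9]
eef_rot: [0.972, -0.235, 0.001, -0.0]
wrist_force: [0.1, -0.8, -0.9]
width: 0.3
```

Run:
```python
from h import *
s=read_state();print(s['time_s'],s['tcp_pos'],s['wrist_force'])
im=snapshot('scene');cv2.imwrite('pics/s13.png',cv2.resize(im[190:300,240:350,::-1],None,fx=5.4,fy=5.4,interpolation=cv2.INTER_CUBIC))
C=cam('top');im=snapshot('top');o=cv2.resize(im[210:340,280:420,::-1],None,fx=4.5,fy=4.5,interpolation=cv2.INTER_CUBIC)
cv2.imwrite('pics/t13.png',o)
```

```text
28.8 [527.46726468 107.74509041 229.87870311] [ 0.09498692 -0.83241265 -0.90030605]
```

View pics/s13.png

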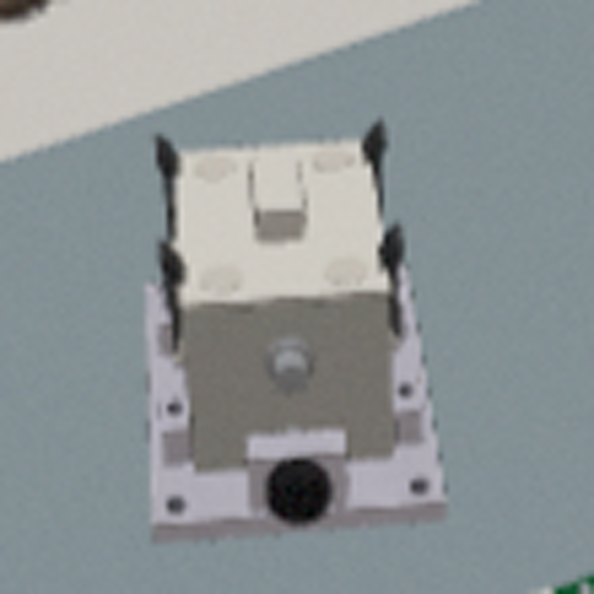

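View pics/t13.png

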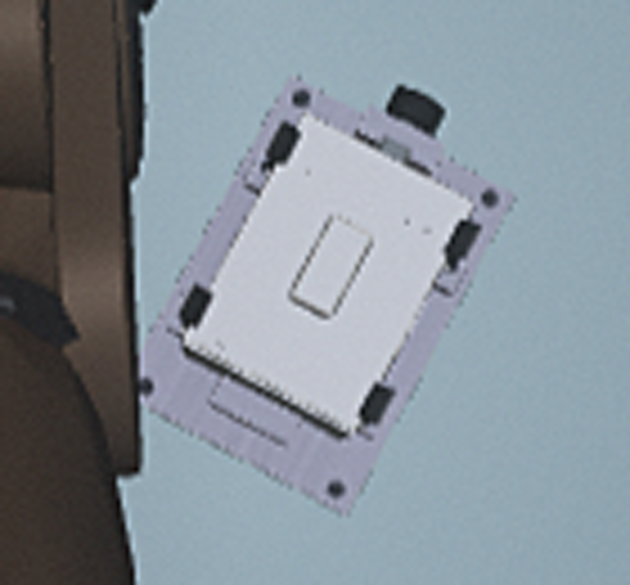

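Everything looks level and the clips are back upright. Corners 1 and 4 were pressed while the cover was tilted, so I'll press both again to confirm.

>>> send_rows --increments '[20,20,0,0,0,0,50,50,0,0,0,0,75,80,10,0,0,0,84,102,35,0,0,0,84,110,65,0,0,0,84,110,88,0,0,0,84,110,100,0,0,0,84,110,105,0,0,0,84,110,108,0,0,0,84,110,110,0,0,0,84,110,112,0,0,0,84,110,112,0,0,0]'

```text
time_s: 30.1
tcp_pos: [551.2, -30.3, 118.3]
eef_rot: [0.972, -0.236, 0.001, 0.0]
wrist_force: [-3.5, 0.2, 9.9]
width: 0.6
```

>>> send_rows --increments '[0,0,-4,0,0,0,0,0,-14,0,0,0,0,12,-20,0,0,0,0,32,-20,0,0,0,0,46,-20,0,0,0,0,50,-15,0,0,0,0,50,-9,0,0,0,0,50,-5,0,0,0,0,50,-2,0,0,0,0,50,0,0,0,0,0,50,0,0,0,0]'

```text
time_s: 31.2
tcp_pos: [528.0, -74.4, 118.2]
eef_rot: [0.972, -0.235, 0.0, 0.0]
wrist_force: [-7.0, 0.6, 23.1]
width: 0.2
```

>>> send_rows --increments '[0,0,-4,0,0,0,0,0,-14,0,0,0,0,5,-34,0,0,0,0,30,-60,0,0,0,0,70,-90,0,0,0,0,110,-120,0,0,0,0,150,-130,0,0,0,0,180,-130,0,0,0,0,180,-130,0,0,0,0,180,-130,0,0,0]'

```text
time_s: 32.2
tcp_pos: [445.3, -234.9, 247.0]
eef_rot: [0.972, -0.236, 0.0, -0.0]
wrist_force: [-0.8, 0.3, -0.5]
width: 0.2
```

Run:
```python
from h import *
s=read_state();print(s['time_s'],s['tcp_pos'],s['wrist_force'])
ims=snapshot('scene');imt=snapshot('top')
for n,im,(r0,c0,hh,ww) in [('scene',ims,(190,240,110,110)),('top',imt,(210,280,130,140))]:
    C=cam(n);o=cv2.resize(im[r0:r0+hh,c0:c0+ww,::-1],None,fx=4.5,fy=4.5,interpolation=cv2.INTER_CUBIC)
    for z,col in ((101,(0,0,255)),(96,(0,255,0))):
        u=(proj(C,pose2(502.3,-33.6,np.radians(-27.3),[(56*a,42*b,z) for a,b in [(1,1),(-1,1),(-1,-1),(1,-1)]]))-[c0,r0]+.5)*4.5
        cv2.polylines(o,[np.round(u*16).astype(int)],True,col,1,cv2.LINE_AA,4)
    cv2.imwrite(f'pics/{n}14.png',o)
cv2.imwrite('pics/scene14f.png',ims[:,:,::-1])
```

```text
32.2 [ 445.33823251 -234.93564267  247.01486369] [-0.83227275  0.29562587 -0.45853939]
```

View pics/scene14.png

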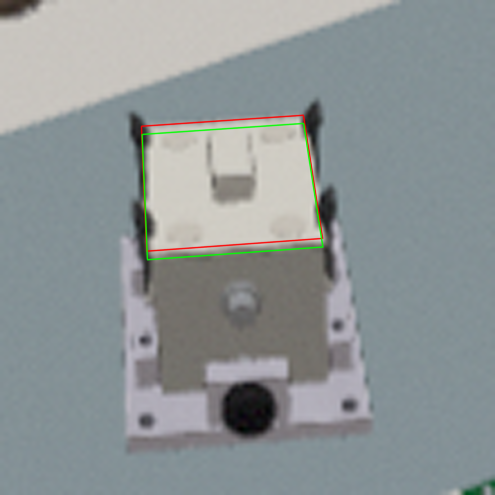

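View pics/scene14f.png

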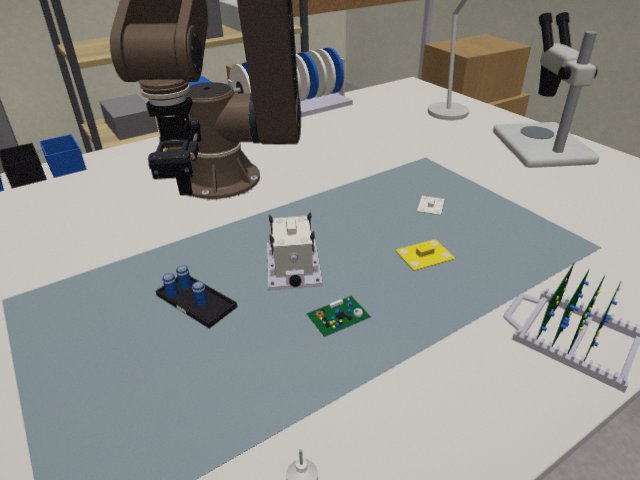

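The cover is level and close to the home outline, and all three cells stand. The second press on corner 1 read only 9.9 N, so I'll press it once more with a longer settle.

>>> send_rows --increments '[0,-30,0,0,0,0,0,-75,0,0,0,0,0,-120,0,0,0,0,0,-165,0,0,0,0,0,-205,20,0,0,0,0,-225,55,0,0,0,0,-230,90,0,0,0,0,-230,112,0,0,0,0,-230,122,0,0,0,0,-230,127,0,0,0,0,-230,130,0,0,0]'

```text
time_s: 33.4
tcp_pos: [551.0, -29.9, 118.1]
eef_rot: [0.972, -0.236, 0.0, -0.0]
wrist_force: [-12.0, 5.1, 37.4]
width: 0.2
```

>>> send_rows --increments '[0,0,0.5,0,0,0,0,0,0.5,0,0,0,0,0,0.5,0,0,0,0,0,0.5,0,0,0]'

```text
time_s: 33.8
tcp_pos: [551.0, -29.9, 118.3]
eef_rot: [0.972, -0.236, 0.001, -0.0]
wrist_force: [-4.7, 5.2, 10.3]
width: 0.6
```

>>> send_rows --increments '[0,0,-4,0,0,0,0,0,-14,0,0,0,0,0,-34,0,0,0,0,0,-60,0,0,0,0,30,-90,0,0,0,0,70,-120,0,0,0,0,115,-140,0,0,0,0,160,-150,0,0,0,0,205,-150,0,0,0,0,230,-150,0,0,0,0,230,-150,0,0,0]'

```text
time_s: 34.9
tcp_pos: [444.2, -237.3, 267.6]
eef_rot: [0.971, -0.238, 0.001, 0.001]
wrist_force: [0.8, 0.3, 0.6]
width: 0.4
```

Run:
```python
from h import *
s=read_state();print(s['time_s'],s['tcp_pos'],s['wrist_force'])
im=snapshot('scene')
for q in ('clip_1','cell'):
    for d in cut_out('scene',q)[:5]: print(q,round(d['score'],2),d['at'])
cv2.imwrite('pics/scene15.png',cv2.resize(im[190:300,140:340,::-1],None,fx=4,fy=4,interpolation=cv2.INTER_CUBIC))
```

```text
34.9 [ 444.24421883 -237.2868516   267.59726952] [0.84758666 0.31819396 0.55501154]
clip_1 0.56 [220.6, 273.3]
clip_1 0.51 [239.0, 270.4]
clip_1 0.44 [238.4, 311.3]
clip_1 0.41 [214.8, 312.5]
clip_1 0.36 [302.6, 201.8]
cell 0.68 [291.9, 199.9]
cell 0.25 [312.8, 337.9]
cell 0.21 [233.1, 286.6]
```

View pics/scene15.png

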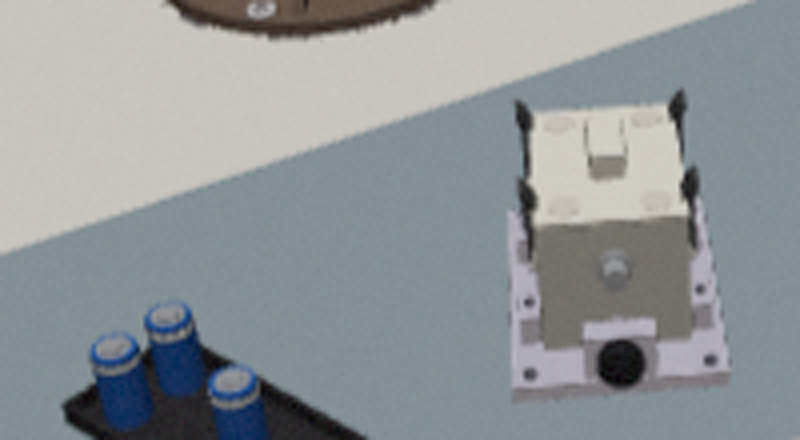

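Corner 1 stays at the home height (tip 101.1 mm) under 37 N. The cover is level, the clips are upright, and the three cells are standing. Handing in.

```bash
python3 -c "
from plant import *
print(close_job())"
```

```text
the job is handed in; nothing more can be done
None
```

The lithium cell is out of the housing and standing upright in the tray, and the cover is on with all four corners pressed home. I handed the job in at about 35 s of robot time; no verdict is reported.

- **Cell:** it stands near the middle of the tray, and the two other cells were not touched. The last picture shows all three upright.
- **Cover:** I used the larger white one. It was set level on the clips, then pressed at corners 1, 4, 3 and 2. Corners 1 and 4 were pressed again because their first press came while the cover was still tilted.
- **Last checks:** every corner stopped with the fingertips about 101 mm above the table, which is the home height, under about 22–37 N. The scene picture shows the cover level and the clips upright. The clip angles could not be read directly, so the snap is judged from height, force and the picture.
- **What disagreed:**
  - On its first press, corner 1 stopped about 2.5 mm high because of the tilt.
  - Its repeat presses each gave one reading of only about 10 N at the home height, and the final press also gave 37 N.
  - The overlay of the home outline on the scene picture was off by a pixel or so, within calibration error.

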